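Sort prosthesis parts into the stock trays

TASK

Put the modular prosthesis parts away in their stock trays: the two pylon tubes go in the yellow tray, the two pyramid adapters in the blue tray and the foot in the green tray, each standing upright on the tray's floor as it now stands on the bench (the foot sole down). Leave the white plaster cast and the glue pot standing where they are.

Things in the scene. Friction and masses are not known exactly. Their poses are not given: they have to be found in the camera images.
- blue_tray: blue stock tray, open on top, fixed to the bench: outer 130 (its x) by 170 (its y) by 35 mm high, walls and floor 4 mm thick, so inside 122 x 162 mm; origin at the centre of its underside, z up; a small paper label on its -x wall
- yellow_tray: yellow stock tray, open on top, fixed to the bench: outer 130 (its x) by 170 (its y) by 35 mm high, walls and floor 4 mm thick, so inside 122 x 162 mm; origin at the centre of its underside, z up; a small paper label on its -x wall
- green_tray: green stock tray, open on top, fixed to the bench: outer 130 (its x) by 170 (its y) by 35 mm high, walls and floor 4 mm thick, so inside 122 x 162 mm; origin at the centre of its underside, z up; a small paper label on its -x wall
- long_pylon: long pylon: aluminium tube 30 mm in diameter standing in a black tube clamp 44 mm in diameter and 28 mm high (with a small lug, 27 mm from the axis at -x); 120 mm high in all; origin at the centre of the underside, z up (along the tube); starts upright among the loose parts on the robot's side of the trays; 0.14 to 0.28 kg
- short_pylon: short pylon: aluminium tube 30 mm in diameter standing in a red tube clamp 44 mm in diameter and 28 mm high (with a small lug, 27 mm from the axis at -x); 90 mm high in all; origin at the centre of the underside, z up (along the tube); starts upright among the loose parts on the robot's side of the trays; 0.14 to 0.28 kg
- steel_adapter: bare steel pyramid adapter: square flange 48 x 48 x 10 mm, on it a round neck 34 mm in diameter from 10 to 34 mm high, on top a square stud 18 mm wide up to 50 mm; origin at the centre of the flange's underside, z up; starts standing on its flange among the loose parts on the robot's side of the trays; 0.1 to 0.21 kg
- gold_adapter: gold-coloured pyramid adapter: square flange 48 x 48 x 10 mm, on it a round neck 34 mm in diameter from 10 to 34 mm high, on top a square stud 18 mm wide up to 50 mm; origin at the centre of the flange's underside, z up; starts standing on its flange among the loose parts on the robot's side of the trays; 0.1 to 0.21 kg
- foot: small skin-coloured prosthetic foot, 127 mm long, up to 54 mm wide; over the 30 mm high heel an upright round ankle post, diameter 36 mm, up to 62 mm above the sole; origin on the sole below the post's axis, z up; toes at -x, 95 mm from the origin, heel at +x, 32 mm; starts sole down, toes within 0.45 rad of world -x, among the loose parts; 0.17 to 0.35 kg
- cast: white plaster cast of a limb, a tapering round column 68 mm in diameter at the foot and 150 mm high, loose, stands in a gap between two trays; origin at the centre of its underside; not to be moved
- glue_pot: glue jar with a red cap, 58 mm in diameter, 85 mm high, loose, stands in the other gap between two trays; origin at the centre of its underside; not to be moved

How it is judged:
By the outcome, as a careful person would: the job done as asked, in the order asked, and still so for the second after the job is handed in, with the robot touching nothing.
It also fails if it takes over 144 s, if anything falls off the work surface, if the arm or the gripper's body presses on something with over 40 N, if the wrist force passes 120 N, or if a joint passes its speed limit or range.

ROBOT

A 6-joint arm with a two-finger parallel gripper is mounted at the origin on the work surface. World frame = base frame: x ahead of the robot, y to its left, z up, the work surface at z = 0. Lengths are in m, angles in rad, forces in N, time in s.
With the tool pointing down it reaches from about 0.25 to 0.775 m from the base axis. Payload 4 kg.
Tool frame: the origin (TCP) lies midway between the tips of the shut fingers; the grasp point (between the pads) lies 19 mm behind it; z points along the fingers, x is the direction in which the jaws open and shut, and the axes are right-handed (so a half turn about z gives the same grasp; the last joint's range is limited). The gripper opens to 94 mm and grips with 3 to 60 N. Pads are 16 mm wide; open, the fingers measure 119 mm over their backs; the gripper's body (75 mm by 177 mm) begins 78 mm behind the grasp point.
Start: joints at [1.228, 0.087, 1.371, -0, 1.684, -0.103], TCP at [0.131, 0.534, 0.206] pointing down, gripper open.
Joint ranges: [-3.1, 3.1], [-0.76, 2.03], [0.27, 2.55], [-1.08, 4.22], [0.17, 2.65], [-2.57, 2.57]. Speed limits (rad/s): [2.79, 2.79, 3.14, 3.14, 3.14, 3.14].

INTERFACE

Orientations are given as [roll, pitch, yaw] about the fixed x, y, z axes, in that order (R = Rz(yaw) Ry(pitch) Rx(roll)).
In Python, from bench import robot gives the robot as it stands.
- The arm moves only by the shell command python3 -m handwheel 'ROWS'. ROWS is a JSON object of lists of equal length, an entry for each row: "delta_pos": the shift along the tool's x, y, z in mm, a list of three; "rotation": the turn, a rotation vector about the tool's x, y, z in rad, a list of three; "claw": the closure, from -1 (fully open) to 1 (shut). In form: {"delta_pos": [[tx, ty, tz], ...], "rotation": [[wx, wy, wz], ...], "claw": [claw, ...]}. A call has exactly 8 rows; each row shifts and turns the commanded pose from where the row before left it, along the tool's axes as they then stand; what a row does not reach is not made up. A row lasts 1/8 s, in which the tool goes at most 62.5 mm and 10.7 degrees, less where a joint would pass 70% of its speed; a pose out of reach is approached as far as the arm can. A call with a gripper value outside its range is refused whole. The fingers move at their own pace and stop on an object; the grip force is fixed at half the most. Time passes only in rows, so rows that do not move let the fingers close, or fill a call up. It gives the time, the measured TCP pose, the force and the opening at its end, in the units of the state.
- robot.get_obs(): the state, without advancing time (a new reading comes with each control period).
- robot.snapshot(name): name is "scene" or "top" or "wrist"; returns a dict with "color" (420x560x3 uint8, red, green, blue), "intrinsics" (3x3 intrinsics, pixels), "k1" (the pictures are not rectified: a ray, as slopes to the right and down, at radius r is drawn at 1 + k1 r^2 times it, then the intrinsics apply), "eye" and "rotation" of the camera in the world. Camera axes: x right, y down, z forward; pixel columns grow to the right and rows downward; lengths in m; the calibration is good to about 2 mm. A picture is of the moment at which its call begins. There is no depth.
- robot.close_job(): hands the job in, once; it reports no verdict.
The state is a dict: "time": time; "joint_positions": joint angles; "qvel": joint speeds; "joint_torque": joint torques, N m; "tool_pos": TCP position; "ee_rot": TCP orientation; "wrist_force": force on the tool from outside, world axes, zero at the start; "wrist_torque": the same for the moment, N m; "width": finger opening in m.
Only numpy, scipy, OpenCV 4.12 (cv2) and the standard library are available. Lean on these libraries where they do the work, as an engineer would, in place of code of your own. Each camera call takes 0.05 s, during which the arm holds its last target.

## Working session

There is one attempt and no reset: what is moved stays moved. The work goes in short steps, Python scripts to look and compute and a shell command to move; the robot and the scene stay as the last step left them, time stands still between calls to the robot, and variables do not carry over. Pictures are saved under pics/ and viewed, and the job is handed in when it is done.

```bash
ls; mkdir -p pics
python3 - <<'E'
from bench import robot
import cv2
print(robot.get_obs())
for n in ["scene","top","wrist"]:
    s=robot.snapshot(n); cv2.imwrite(f"pics/a_{n}.png",s["color"][:,:,::-1]); print(n,s["intrinsics"],s["k1"],s["eye"],s["rotation"])
E
```

```text
pics
{'time': 0.0, 'joint_positions': array([ 1.22789954e+00,  8.79365852e-02,  1.37219343e+00,  2.20212910e-05,
        1.68358928e+00, -1.03102861e-01]), 'qvel': array([ 0.00047944,  0.00016678,  0.00027258,  0.00137028, -0.00016417,
       -0.00157249]), 'joint_torque': array([ 1.25067862e-03, -3.40174878e+01, -3.02436054e+01,  7.18907034e-02,
        3.26660858e-02, -1.75419564e-04]), 'tool_pos': array([0.13044729, 0.53376574, 0.20434509]), 'ee_rot': array([-3.14135201e+00,  2.11309622e-03,  1.33100511e+00]), 'wrist_force': array([0.6024911 , 0.13626702, 0.64712143]), 'wrist_torque': array([-0.01401257,  0.07381418, -0.00250247]), 'width': 0.09371426776793329}
scene [[394.57334248   0.         282.75937916]
 [  0.         394.57334248 206.82195849]
 [  0.           0.           1.        ]] 0.01479111023039681 [1.13586234 0.02954672 0.64221402] [-2.33313021  0.02140866  1.58564603]
top [[386.02492582   0.         277.10866281]
 [  0.         386.02492582 208.73784718]
 [  0.           0.           1.        ]] -0.09014701647257209 [ 4.11597761e-01 -8.14220208e-05  9.98357961e-01] [-3.04237461e+00 -1.31909798e-03 -1.58081810e+00]
wrist [[345.89389556   0.         278.87189463]
 [  0.         345.89389556 209.12645448]
 [  0.           0.           1.        ]] -0.08214264170993218 [0.05369137 0.5531157  0.38460301] [2.86569511e+00 1.66895994e-03 1.33032995e+00]
```

View pics/a_scene.png

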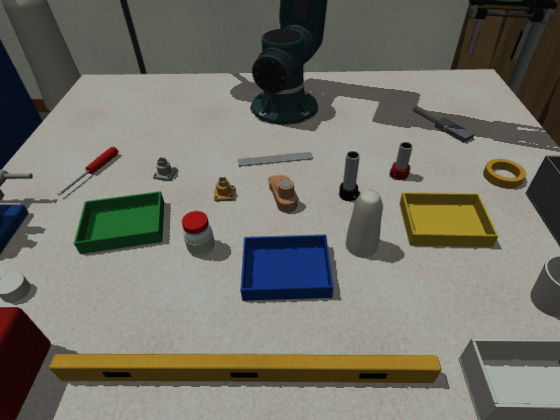

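View pics/a_top.png

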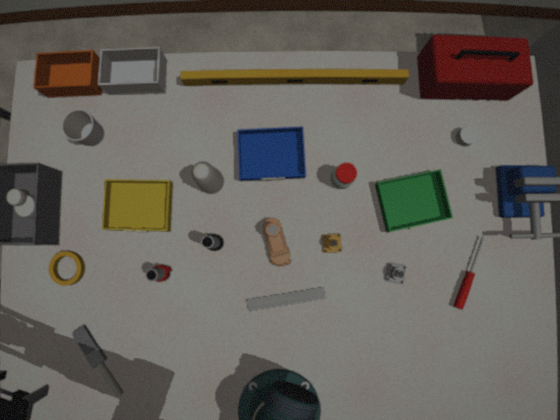

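View pics/a_wrist.png

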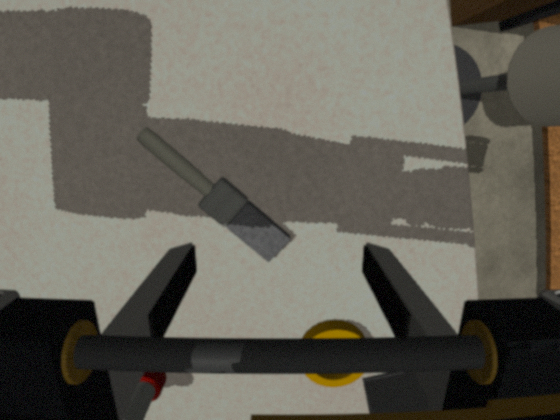

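```bash
cat > h.py <<'E'
import numpy as np, cv2
from scipy.spatial.transform import Rotation as R
def ray(s,uv):
    p=cv2.undistortPoints(np.array(uv,float).reshape(-1,1,2),s["intrinsics"],np.array([s["k1"],0,0,0.]))[:,0]
    M=R.from_euler('xyz',s["rotation"]).as_matrix()
    d=np.c_[p,np.ones(len(p))]@M.T
    return np.array(s["eye"]),d
def plane(s,uv,z):
    e,d=ray(s,uv); return e+d*((z-e[2])/d[:,2])[:,None]
def proj(s,X):
    M=R.from_euler('xyz',s["rotation"])
    p,_=cv2.projectPoints(np.array(X,float).reshape(-1,3),M.inv().as_rotvec(),-M.inv().apply(s["eye"]),s["intrinsics"],np.array([s["k1"],0,0,0.]))
    return p[:,0]
E
python3 - <<'E'
from bench import robot
import cv2,pickle
S={n:robot.snapshot(n) for n in ["scene","top"]}
pickle.dump(S,open("s0.pkl","wb"))
t=S["top"]["color"][:,:,::-1]; s=S["scene"]["color"][:,:,::-1]
cv2.imwrite("pics/b1.png",cv2.resize(t[120:290,95:275],None,fx=3.3,fy=3.3,interpolation=2))
cv2.imwrite("pics/b2.png",cv2.resize(t[120:290,230:460],None,fx=3.3,fy=3.3,interpolation=2))
cv2.imwrite("pics/b3.png",cv2.resize(s[130:310,310:510],None,fx=3.3,fy=3.3,interpolation=2))
cv2.imwrite("pics/b4.png",cv2.resize(s[130:310,70:310],None,fx=3.3,fy=3.3,interpolation=2))
E
```

```text
(no output)
```

View pics/b1.png

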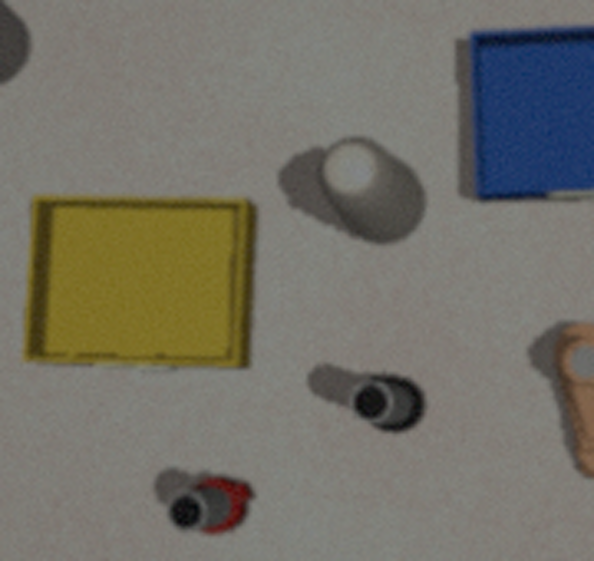

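View pics/b2.png

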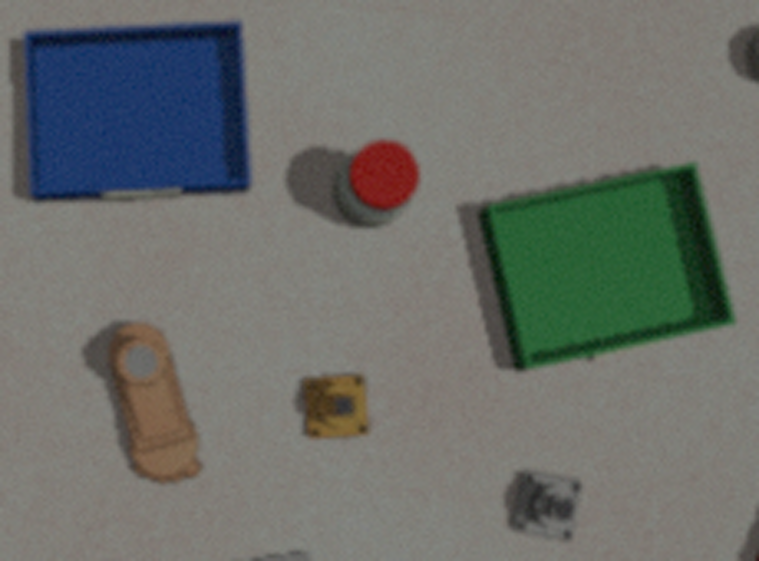

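View pics/b3.png

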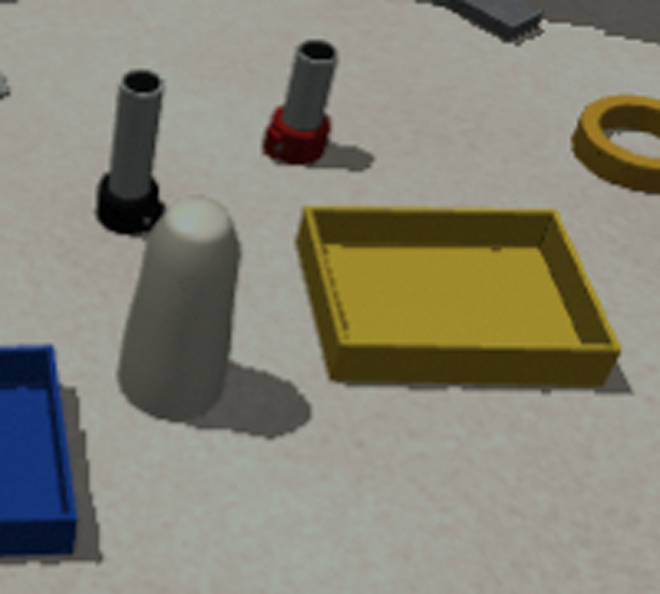

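View pics/b4.png

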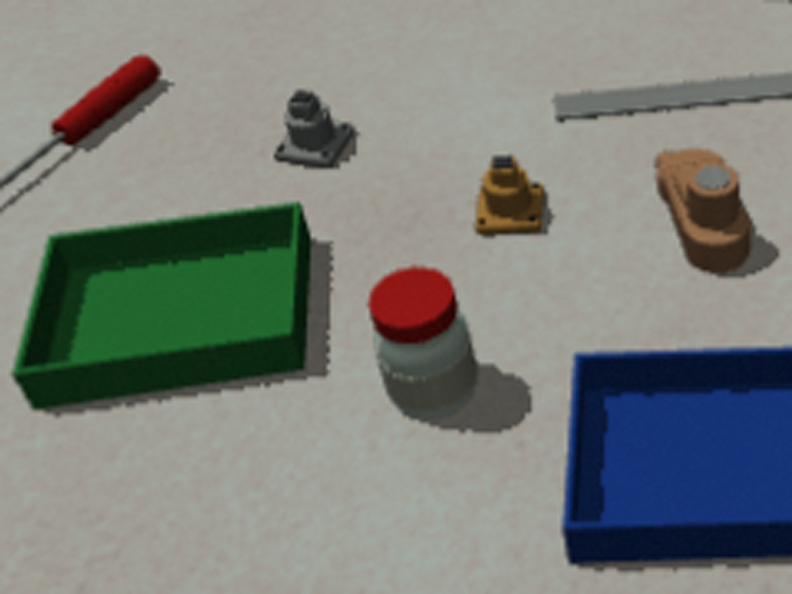

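Run:
```python
from h import *
import pickle
np.set_printoptions(precision=4,suppress=True)
S=pickle.load(open("s0.pkl","rb"));T=S["top"];C=S["scene"]
def P(s,off,pts,z): 
    uv=(np.array(pts,float)+.5)/3.3-.5+np.array(off); return plane(s,uv,z)[:,:2]
def sh(n,a): print(n,a.tolist() and a.round(4).tolist())
b1=(95,120);b2=(230,120);b3=(310,130);b4=(70,130)
sh("yel top L rim",P(T,b1,[(35,198),(26,361)],.035)); sh("yel top R bottom",P(T,b1,[(254,200),(248,367)],0))
sh("yel scene rim",P(C,b3,[(304,208),(556,211),(617,350),(337,348)],.035))
sh("blue top L rim",P(T,b2,[(27,34),(240,23),(247,188),(35,199)],.035))
sh("blue scene rim",P(C,b4,[(577,354),(566,525)],.035))
sh("grn top rim",P(T,b2,[(487,209),(695,165),(734,322),(521,368)],.035))
sh("grn scene rim",P(C,b4,[(50,238),(299,206),(304,343),(20,372)],.035))
sh("long top",P(T,b1,[(373,402)],.12)); sh("long scene",P(C,b3,[(142,81)],.12))
sh("short top",P(T,b1,[(187,511)],.09)); sh("short scene",P(C,b3,[(317,50)],.09))
sh("steel flange",P(T,b2,[(519,471),(579,482),(570,539),(511,528)],.01))
sh("steel stud",P(T,b2,[(560,506)],.05)); sh("steel stud sc",P(C,b4,[(302,97)],.05))
sh("gold flange",P(T,b2,[(305,377),(363,375),(367,434),(306,437)],.01))
sh("gold stud",P(T,b2,[(342,405)],.05)); sh("gold stud sc",P(C,b4,[(502,161)],.05))
sh("foot post",P(T,b2,[(140,364)],.062)); sh("foot post sc",P(C,b4,[(712,178)],.062)); sh("toe",P(T,b2,[(168,477)],.012))
sh("cast top",P(T,b1,[(352,167)],.15)); sh("glue top",P(T,b2,[(384,174)],.085));
sh("glue sc",P(C,b4,[(412,297)],.085))
```

```text
yel top L rim [[0.5871, 0.4394], [0.46, 0.4421]]
yel top R bottom [[0.5892, 0.275], [0.4559, 0.2774]]
yel scene rim [[0.4553, 0.2791], [0.46, 0.4493], [0.5883, 0.4427], [0.5861, 0.273]]
blue top L rim [[0.7121, 0.0967], [0.7193, -0.0695], [0.5885, -0.0725], [0.5816, 0.0902]]
blue scene rim [[0.5897, -0.0708], [0.7171, -0.066]]
grn top rim [[0.5708, -0.2575], [0.6047, -0.4244], [0.4813, -0.4488], [0.4481, -0.2793]]
grn scene rim [[0.4799, -0.446], [0.448, -0.2804], [0.5794, -0.2455], [0.6029, -0.4179]]
long top [[0.4257, 0.1566]]
long scene [[0.4217, 0.1625]]
short top [[0.3494, 0.2954]]
short scene [[0.345, 0.3004]]
steel flange [[0.3691, -0.2823], [0.3597, -0.3295], [0.3159, -0.321], [0.3253, -0.2747]]
steel stud [[0.3443, -0.3012]]
steel stud sc [[0.3397, -0.3005]]
gold flange [[0.4441, -0.1169], [0.4451, -0.1621], [0.3994, -0.1641], [0.3977, -0.1167]]
gold stud [[0.4216, -0.1393]]
gold stud sc [[0.4176, -0.1379]]
foot post [[0.4532, 0.0105]]
foot post sc [[0.4521, 0.013]]
toe [[0.3683, -0.0097]]
cast top [[0.5843, 0.1669]]
glue top [[0.5889, -0.1691]]
glue sc [[0.5881, -0.1662]]
```

```bash
python3 -m handwheel '{"delta_pos": [[0,0,0],[0,0,0],[0,0,0],[0,0,0],[0,0,0],[0,0,0],[0,0,0],[0,0,0]], "rotation": [[0,0,0.166],[0,0,0.166],[0,0,0.166],[0,0,0.166],[0,0,0.166],[0,0,0.166],[0,0,0.166],[0,0,0.169]], "claw": [-1,-1,-1,-1,-1,-1,-1,-1]}'
```

```text
time: 1.25
tool_pos: [0.1306, 0.5342, 0.2053]
ee_rot: [3.141, 0.0, -0.006]
wrist_force: [0.5, 0.0, 0.3]
width: 0.094
```

```bash
python3 -m handwheel '{"delta_pos": [[35,45,0],[37,47,0],[37,47,0],[37,47,0],[37,47,0],[37,47,0],[37,47,0],[36,47,0]], "rotation": [[0,0,0],[0,0,0],[0,0,0],[0,0,0],[0,0,0],[0,0,0],[0,0,0],[0,0,0]], "claw": [-1,-1,-1,-1,-1,-1,-1,-1]}'
python3 - <<'E'
from bench import robot
from h import *
print(robot.get_obs()["tool_pos"],robot.get_obs()["ee_rot"])
for n in ["wrist","top"]:
    s=robot.snapshot(n); cv2.imwrite(f"pics/c_{n}.png",s["color"][:,:,::-1])
    print(n,s["eye"],s["rotation"],proj(s,[.424,.159,.12]))
E
```

```text
time: 2.25
tool_pos: [0.4245, 0.1586, 0.2056]
ee_rot: [-3.141, -0.001, -0.0]
wrist_force: [1.0, -0.0, -0.0]
width: 0.0939
[0.42453979 0.15856216 0.20561587] [-3.14109962e+00 -7.18711087e-04 -1.57498230e-04]
wrist [0.42468456 0.23803045 0.38580814] [ 2.86634649e+00 -8.80359191e-04 -8.07384485e-04] [[277.80565006 213.88406545]]
top [ 4.11597761e-01 -8.14220208e-05  9.98357961e-01] [-3.04237461e+00 -1.31909798e-03 -1.58081810e+00] [[206.61860578 242.24776826]]
```

View pics/c_wrist.png

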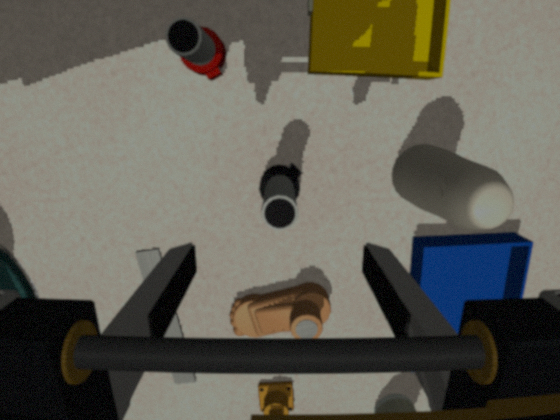

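```bash
python3 -m handwheel '{"delta_pos": [[1,-2,23],[0,0,23],[0,0,24],[0,0,24],[0,0,23],[0,0,23],[0,0,0],[0,0,0]], "rotation": [[0,0,0],[0,0,0],[0,0,0],[0,0,0],[0,0,0],[0,0,0],[0,0,0],[0,0,0]], "claw": [-1,-1,-1,-1,-1,-1,-1,1]}'
python3 -m handwheel '{"delta_pos": [[0,0,0],[0,0,0],[0,0,0],[0,0,0],[0,0,0],[0,0,-20],[0,0,-30],[0,0,-30]], "rotation": [[0,0,0],[0,0,0],[0,0,0],[0,0,0],[0,0,0],[0,0,0],[0,0,0],[0,0,0]], "claw": [1,1,1,1,1,1,1,1]}'
```

```text
time: 3.35
tool_pos: [0.4249, 0.1629, 0.0664]
ee_rot: [-3.141, -0.001, 0.001]
wrist_force: [-0.5, 0.4, -0.2]
width: 0.087
time: 4.35
tool_pos: [0.424, 0.1621, 0.1454]
ee_rot: [3.141, 0.002, -0.0]
wrist_force: [0.4, 0.8, -1.9]
width: 0.0295
```

```bash
python3 -m handwheel '{"delta_pos": [[20,-32,0],[26,-42,0],[26,-42,0],[26,-41,0],[0,0,0],[0,0,25],[0,0,25],[0,0,17]], "rotation": [[0,0,0],[0,0,0],[0,0,0],[0,0,0],[0,0,0],[0,0,0],[0,0,0],[0,0,0]], "claw": [1,1,1,1,1,1,1,1]}'
python3 - <<'E'
from bench import robot
from h import *
for n in ["scene"]:
    s=robot.snapshot(n); cv2.imwrite(f"pics/d_{n}.png",cv2.resize(s["color"][100:290,330:530,::-1],None,fx=3,fy=3))
E
```

```text
time: 5.35
tool_pos: [0.5215, 0.3183, 0.0788]
ee_rot: [3.141, 0.002, -0.0]
wrist_force: [-11.7, -3.9, 43.3]
width: 0.0299
```

View pics/d_scene.png

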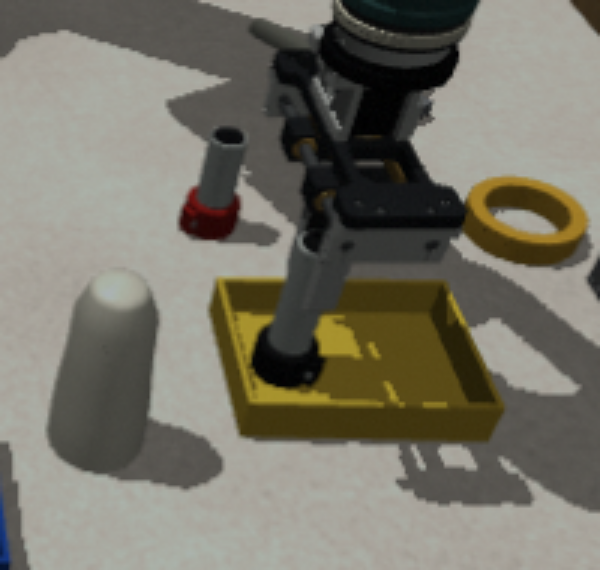

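Run:
```python
from bench import robot
from h import *
o=robot.get_obs();print(o["tool_pos"],o["wrist_force"],o["wrist_torque"],o["ee_rot"])
for n in ["scene","top"]:
    s=robot.snapshot(n); 
    for z in (.004,.032,.124,.134):
        p=proj(s,[.5215,.318,z])[0]; print(n,z,p,(p-[330,100])*3)
    cv2.imwrite(f"pics/e_{n}.png",cv2.resize(s["color"][160:250,90:200,::-1] if n=="top" else s["color"][140:240,390:490,::-1],None,fx=5,fy=5))
```

```text
[0.52172843 0.31853586 0.07895847] [-0.35178751  0.32290255 -1.44240771] [-0.05279047  0.01886544 -0.02915282] [ 3.14135925e+00  1.28183686e-03 -4.13954900e-04]
scene 0.004 [422.93880292 222.85208543] [278.81640875 368.5562563 ]
scene 0.032 [425.82908914 213.88670195] [287.48726742 341.66010585]
scene 0.124 [436.34038862 181.34508005] [319.02116587 244.03524014]
scene 0.134 [437.58782004 177.48975724] [322.76346011 232.46927172]
top 0.004 [154.49619013 205.78058026] [-526.5114296   317.34174077]
top 0.032 [151.06414206 204.60648736] [-536.80757382  313.81946209]
top 0.124 [138.31225954 200.23804593] [-575.06322139  300.71413779]
top 0.134 [136.77068593 199.70929012] [-579.6879422   299.12787035]
```

View pics/e_scene.png

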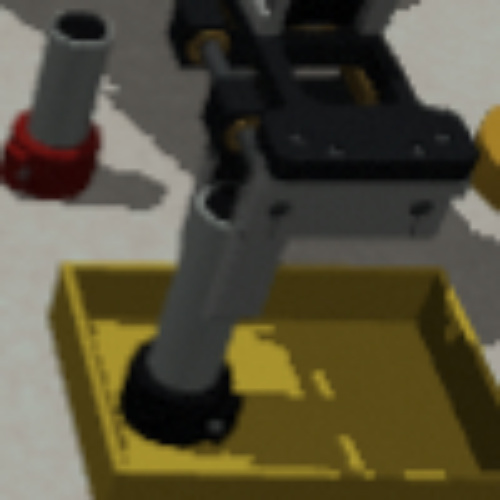

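View pics/e_top.png

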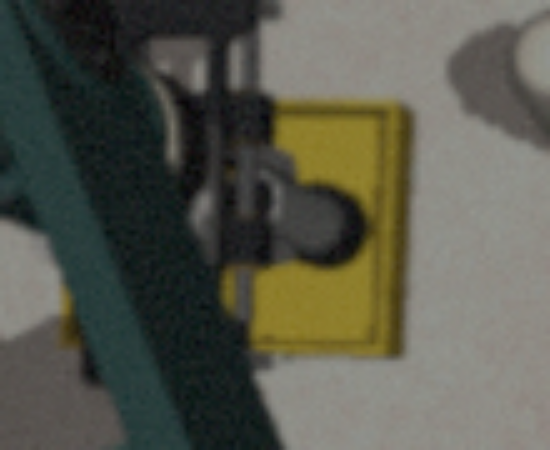

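```bash
python3 - <<'E'
from bench import robot
from h import *
s=robot.snapshot("scene"); 
for z in (.004,.008,.013): print(z,(proj(s,[[.5215+.022,.318,z]])[0]-[390,140])*5)
for z in (.124,.128,.133): print(z,(proj(s,[[.5215-.015,.318,z]])[0]-[390,140])*5)
E
python3 -m handwheel '{"delta_pos": [[0,0,2],[0,0,0],[0,0,0],[0,0,0],[0,0,2],[0,0,0],[0,0,0],[0,0,0]], "rotation": [[0,0,0],[0,0,0],[0,0,0],[0,0,0],[0,0,0],[0,0,0],[0,0,0],[0,0,0]], "claw": [1,1,1,1,1,1,1,1]}'
```

```text
0.004 [176.94940479 450.61646493]
0.008 [179.05005336 444.33426134]
0.013 [181.69531501 436.42439692]
0.124 [221.88603809 183.00683838]
0.128 [224.30079257 175.35839373]
0.133 [227.34338632 165.72289216]
time: 6.55
tool_pos: [0.5226, 0.3189, 0.0787]
ee_rot: [-3.141, -0.001, -0.0]
wrist_force: [-4.8, -2.9, 12.4]
width: 0.0295
```

```bash
python3 -m handwheel '{"delta_pos": [[0,0,-3],[0,0,0],[0,0,0],[0,0,0],[0,0,0],[0,0,0],[0,0,0],[0,0,0]], "rotation": [[0,0,0],[0,0,0],[0,0,0],[0,0,0],[0,0,0],[0,0,0],[0,0,0],[0,0,0]], "claw": [1,1,1,-0.2,-0.2,-0.2,-0.2,-0.2]}'
python3 - <<'E'
from bench import robot
from h import *
s=robot.snapshot("scene");cv2.imwrite(f"pics/f_scene.png",cv2.resize(s["color"][140:240,390:490,::-1],None,fx=5,fy=5))
E
```

```text
time: 7.55
tool_pos: [0.5226, 0.3193, 0.0774]
ee_rot: [-3.142, 0.0, 0.0]
wrist_force: [0.7, 0.0, -0.6]
width: 0.0566
```

View pics/f_scene.png

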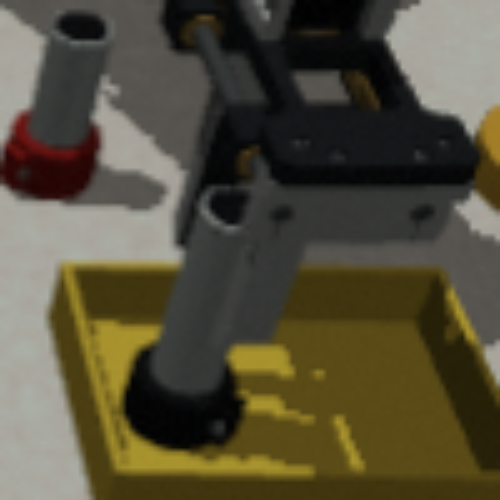

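```bash
python3 -m handwheel '{"delta_pos": [[0,0,-40],[0,0,-45],[0,0,-43],[-35,4,0],[-50,6,0],[-50,6,0],[-40,5,0],[0,0,0]], "rotation": [[0,0,0],[0,0,0],[0,0,0],[0,0,0],[0,0,0],[0,0,0],[0,0,0],[0,0,0]], "claw": [-1,-1,-1,-1,-1,-1,-1,-1]}'
python3 - <<'E'
from bench import robot
from h import *
s=robot.snapshot("wrist");cv2.imwrite(f"pics/g_wrist.png",s["color"][:,:,::-1])
print(robot.get_obs()["tool_pos"],proj(s,[.347,.298,.09]),proj(s,[.348,.300,.09]))
s=robot.snapshot("scene");cv2.imwrite(f"pics/g_scene.png",s["color"][:,:,::-1])
E
```

```text
time: 8.6
tool_pos: [0.3458, 0.2982, 0.2062]
ee_rot: [-3.14, -0.001, 0.002]
wrist_force: [0.6, -0.8, 0.1]
width: 0.0937
[0.34717472 0.29839237 0.20613932] [[279.81633025 204.85306555]] [[280.95009791 202.6736879 ]]
```

View pics/g_wrist.png

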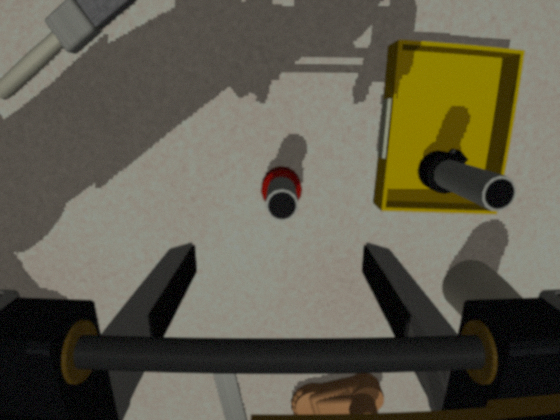

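View pics/g_scene.png

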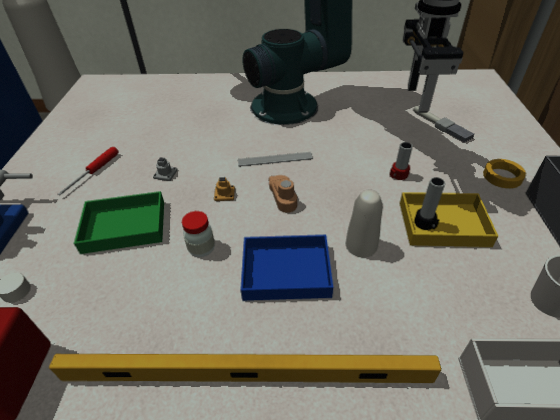

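```bash
python3 -m handwheel '{"delta_pos": [[1,-1,25],[1,0,30],[0,0,30],[0,0,30],[0,0,26],[0,0,20],[0,0,0],[0,0,0]], "rotation": [[0,0,0],[0,0,0],[0,0,0],[0,0,0],[0,0,0],[0,0,0],[0,0,0],[0,0,0]], "claw": [-1,-1,-1,-1,-1,-1,-1,1]}'
python3 -m handwheel '{"delta_pos": [[0,0,0],[0,0,0],[0,0,0],[0,0,0],[0,0,0],[0,0,0],[0,0,-20],[0,0,-20]], "rotation": [[0,0,0],[0,0,0],[0,0,0],[0,0,0],[0,0,0],[0,0,0],[0,0,0],[0,0,0]], "claw": [1,1,1,1,1,1,1,1]}'
python3 - <<'E'
from bench import robot
from h import *
s=robot.snapshot("scene");cv2.imwrite(f"pics/i_scene.png",cv2.resize(s["color"][100:200,350:450,::-1],None,fx=5,fy=5))
E
```

```text
time: 9.7
tool_pos: [0.3508, 0.2997, 0.0452]
ee_rot: [-3.141, -0.001, -0.001]
wrist_force: [0.5, -0.7, 0.1]
width: 0.0873
time: 10.7
tool_pos: [0.3489, 0.2988, 0.0838]
ee_rot: [3.14, 0.002, 0.0]
wrist_force: [-0.5, -0.2, -2.2]
width: 0.0297
```

View pics/i_scene.png

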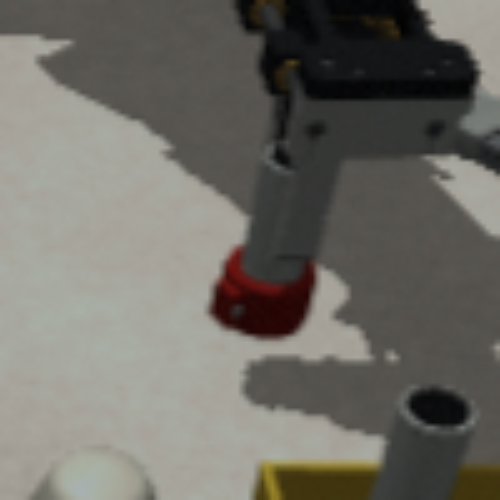

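```bash
python3 -m handwheel '{"delta_pos": [[0,-20,-25],[20,-40,0],[40,-40,0],[50,0,0],[40,0,0],[24,0,0],[0,0,0],[0,0,20]], "rotation": [[0,0,0],[0,0,0],[0,0,0],[0,0,0],[0,0,0],[0,0,0],[0,0,0],[0,0,0]], "claw": [1,1,1,1,1,1,1,1]}'
python3 -m handwheel '{"delta_pos": [[0,0,15],[0,0,10],[0,0,5],[0,0,4],[0,0,2],[0,0,2],[0,0,1],[0,0,0]], "rotation": [[0,0,0],[0,0,0],[0,0,0],[0,0,0],[0,0,0],[0,0,0],[0,0,0],[0,0,0]], "claw": [1,1,1,1,1,1,1,1]}'
python3 - <<'E'
from bench import robot
from h import *
s=robot.snapshot("scene");cv2.imwrite(f"pics/j_scene.png",cv2.resize(s["color"][140:260,390:510,::-1],None,fx=5,fy=5))
E
```

```text
time: 11.75
tool_pos: [0.5239, 0.4, 0.0901]
ee_rot: [-3.14, -0.002, 0.0]
wrist_force: [0.2, 0.4, -2.7]
width: 0.0295
time: 12.75
tool_pos: [0.5237, 0.3993, 0.0506]
ee_rot: [-3.141, -0.0, -0.0]
wrist_force: [-0.7, 0.3, -3.2]
width: 0.0297
```

View pics/j_scene.png

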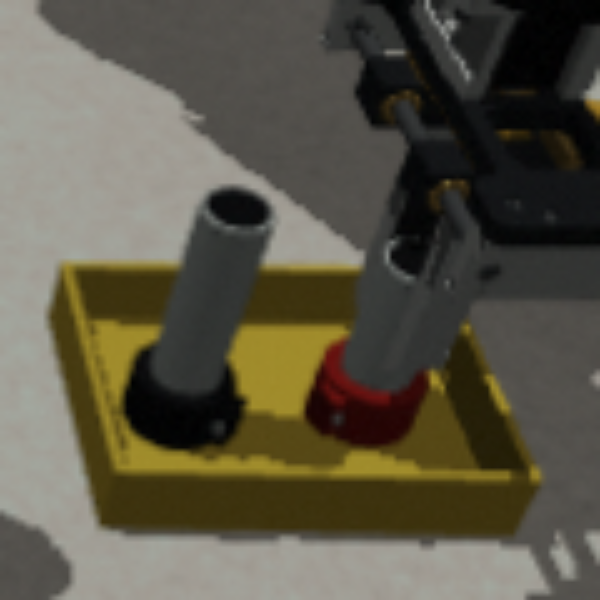

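```bash
python3 -m handwheel '{"delta_pos": [[0,0,1],[0,0,0.5],[0,0,0],[0,0,0],[0,0,0],[0,0,0],[0,0,0],[0,0,-10]], "rotation": [[0,0,0],[0,0,0],[0,0,0],[0,0,0],[0,0,0],[0,0,0],[0,0,0],[0,0,0]], "claw": [1,1,1,-0.2,-0.2,-0.2,-0.2,-0.2]}'
python3 -m handwheel '{"delta_pos": [[0,0,-30],[0,0,-50],[0,0,-50],[0,0,-16],[-20,45,0],[-20,50,0],[-25,50,0],[-25,50,0]], "rotation": [[0,0,0],[0,0,0],[0,0,0],[0,0,0],[0,0,0],[0,0,0],[0,0,0],[0,0,0]], "claw": [-0.2,-0.2,-0.2,-1,-1,-1,-1,-1]}'
```

```text
time: 13.8
tool_pos: [0.523, 0.3989, 0.0583]
ee_rot: [3.14, 0.002, 0.0]
wrist_force: [-0.1, 0.1, -0.2]
width: 0.0566
time: 14.8
tool_pos: [0.4322, 0.2026, 0.2035]
ee_rot: [3.141, 0.002, 0.0]
wrist_force: [-0.3, -1.1, -0.1]
width: 0.0939
```

```bash
python3 -m handwheel '{"delta_pos": [[-10,55,0],[-10,55,0],[-10,55,0],[-10,55,0],[-10,55,0],[-10,55,0],[-10,55,0],[-10,55,0]], "rotation": [[0,0,0],[0,0,0],[0,0,0],[0,0,0],[0,0,0],[0,0,0],[0,0,0],[0,0,0]], "claw": [-1,-1,-1,-1,-1,-1,-1,-1]}'
python3 -m handwheel '{"delta_pos": [[-11,45,0],[0,20,0],[0,0,0],[0,0,0],[0,0,0],[0,0,0],[0,0,0],[0,0,0]], "rotation": [[0,0,0],[0,0,0],[0,0,0],[0,0,0],[0,0,0],[0,0,0],[0,0,0],[0,0,0]], "claw": [-1,-1,-1,-1,-1,-1,-1,-1]}'
python3 - <<'E'
from bench import robot
from h import *
s=robot.snapshot("wrist");cv2.imwrite(f"pics/k_wrist.png",s["color"][:,:,::-1])
print(robot.get_obs()["tool_pos"],robot.get_obs()["ee_rot"],proj(s,[[.342,-.301,.05],[.342,-.301,0.01]]))
s=robot.snapshot("top");cv2.imwrite(f"pics/k_top.png",s["color"][:,:,::-1])
E
```

```text
time: 15.8
tool_pos: [0.3526, -0.2371, 0.2039]
ee_rot: [-3.14, 0.001, -0.0]
wrist_force: [0.8, 0.2, 0.2]
width: 0.0942
time: 16.8
tool_pos: [0.3427, -0.3005, 0.205]
ee_rot: [3.142, -0.0, 0.0]
wrist_force: [-0.1, 0.2, -1.3]
width: 0.0936
[ 0.34267932 -0.30060835  0.20500341] [ 3.14158666e+00 -1.03470671e-04  1.67164771e-04] [[277.85817669 194.78228423]
 [277.94845926 186.3882358 ]]
```

View pics/k_wrist.png

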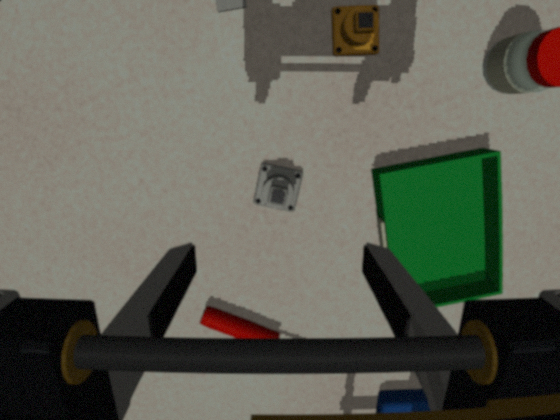

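View pics/k_top.png

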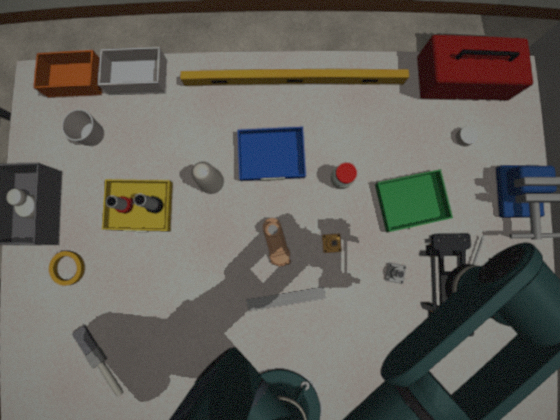

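```bash
python3 -m handwheel '{"delta_pos": [[0,0,25],[0,0,35],[0,0,40],[0,0,40],[0,0,25],[0,0,15],[0,0,10],[0,0,0]], "rotation": [[0,0,0],[0,0,0],[0,0,0],[0,0,0],[0,0,0],[0,0,0],[0,0,0],[0,0,0]], "claw": [-1,-1,-1,-1,-1,-1,-1,-1]}'
python3 -m handwheel '{"delta_pos": [[0,0,1],[0,0,0],[0,0,0],[0,0,0],[0,0,0],[0,0,0],[0,0,0],[0,0,-15]], "rotation": [[0,0,0],[0,0,0],[0,0,0],[0,0,0],[0,0,0],[0,0,0],[0,0,0],[0,0,0]], "claw": [-1,1,1,1,1,1,1,1]}'
python3 - <<'E'
from bench import robot
from h import *
s=robot.snapshot("scene");cv2.imwrite(f"pics/l_scene.png",cv2.resize(s["color"][110:210,110:210,::-1],None,fx=5,fy=5))
E
```

```text
time: 17.9
tool_pos: [0.3426, -0.3007, 0.0149]
ee_rot: [-3.141, 0.0, -0.0]
wrist_force: [-0.4, 0.0, 0.4]
width: 0.0946
time: 18.9
tool_pos: [0.3416, -0.2995, 0.0279]
ee_rot: [-3.138, 0.003, 0.0]
wrist_force: [-0.3, -0.5, -2.4]
width: 0.0334
```

View pics/l_scene.png

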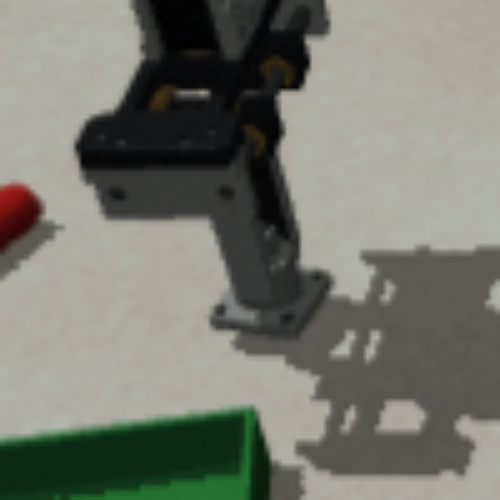

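```bash
python3 -m handwheel '{"delta_pos": [[0,0,-30],[0,0,-40],[0,0,-36],[37,-33,0],[40,-35,0],[40,-35,0],[40,-35,0],[40,-35,0]], "rotation": [[0,0,0],[0,0,0],[0,0,0],[0,0,0],[0,0,0],[0,0,0],[0,0,0],[0,0,0]], "claw": [1,1,1,1,1,1,1,1]}'
python3 -m handwheel '{"delta_pos": [[40,-35,0],[40,-35,0],[30,-30,0],[0,0,20],[0,0,35],[0,0,30],[0,0,15],[0,0,8]], "rotation": [[0,0,0],[0,0,0],[0,0,0],[0,0,0],[0,0,0],[0,0,0],[0,0,0],[0,0,0]], "claw": [1,1,1,1,1,1,1,1]}'
python3 - <<'E'
from bench import robot
from h import *
print(robot.get_obs()["tool_pos"],robot.get_obs()["wrist_force"])
s=robot.snapshot("scene");cv2.imwrite(f"pics/m_scene.png",cv2.resize(s["color"][160:310,170:350,::-1],None,fx=4,fy=4))
E
```

```text
time: 19.95
tool_pos: [0.541, -0.1265, 0.1356]
ee_rot: [3.141, -0.001, 0.0]
wrist_force: [-0.9, -0.1, -1.1]
width: 0.0333
time: 20.95
tool_pos: [0.649, -0.0282, 0.0261]
ee_rot: [-3.142, 0.001, -0.001]
wrist_force: [0.4, -0.3, -1.5]
width: 0.0336
[ 0.64895131 -0.02824592  0.02613447] [ 0.41909083 -0.29981012 -1.46133465]
```

View pics/m_scene.png

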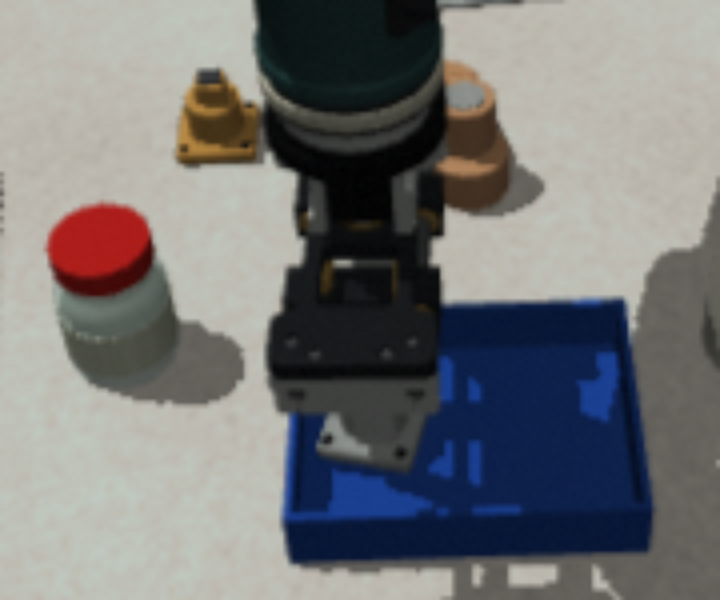

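```bash
python3 -m handwheel '{"delta_pos": [[0,0,4],[0,0,3],[0,0,1],[0,0,1],[0,0,0],[0,0,0],[0,0,0],[0,0,0]], "rotation": [[0,0,0],[0,0,0],[0,0,0],[0,0,0],[0,0,0],[0,0,0],[0,0,0],[0,0,0]], "claw": [1,1,1,1,1,1,1,1]}'
python3 -m handwheel '{"delta_pos": [[0,0,0],[0,0,0],[0,0,0],[0,0,0],[0,0,-30],[0,0,-40],[0,0,-40],[0,0,-20]], "rotation": [[0,0,0],[0,0,0],[0,0,0],[0,0,0],[0,0,0],[0,0,0],[0,0,0],[0,0,0]], "claw": [-0.2,-0.2,-0.2,-0.2,-0.2,-0.2,-0.2,-0.2]}'
```

```text
time: 22.0
tool_pos: [0.6506, -0.0279, 0.021]
ee_rot: [3.141, -0.003, 0.0]
wrist_force: [-2.2, -0.7, 7.7]
width: 0.0333
time: 23.0
tool_pos: [0.6508, -0.0278, 0.1512]
ee_rot: [3.141, -0.005, 0.0]
wrist_force: [1.2, 0.8, -1.2]
width: 0.0565
```

```bash
python3 -m handwheel '{"delta_pos": [[0,0,-40],[-35,17,-17],[-50,24,0],[-50,24,0],[-50,24,0],[-44,22,0],[0,0,0],[0,0,0]], "rotation": [[0,0,0],[0,0,0],[0,0,0],[0,0,0],[0,0,0],[0,0,0],[0,0,0],[0,0,0]], "claw": [-1,-1,-1,-1,-1,-1,-1,-1]}'
python3 - <<'E'
from bench import robot
from h import *
s=robot.snapshot("wrist");cv2.imwrite(f"pics/n_wrist.png",s["color"][:,:,::-1])
print(robot.get_obs()["tool_pos"],robot.get_obs()["ee_rot"],proj(s,[[.421,-.138,.05],[.421,-.138,0.01]]))
s=robot.snapshot("scene");cv2.imwrite(f"pics/n_scene.png",s["color"][:,:,::-1])
E
```

```text
time: 24.0
tool_pos: [0.4212, -0.1386, 0.2052]
ee_rot: [-3.141, -0.001, -0.0]
wrist_force: [0.3, 0.1, -0.5]
width: 0.0941
[ 0.42144898 -0.13844829  0.20503513] [-3.14128492e+00 -6.78022440e-04  6.00753850e-04] [[278.23768799 193.69294131]
 [278.25138001 185.41361082]]
```

View pics/n_wrist.png

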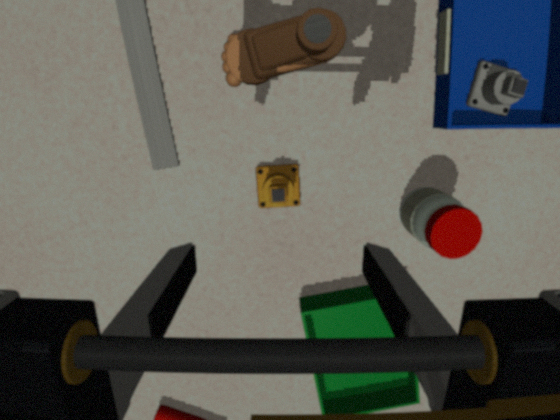

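View pics/n_scene.png

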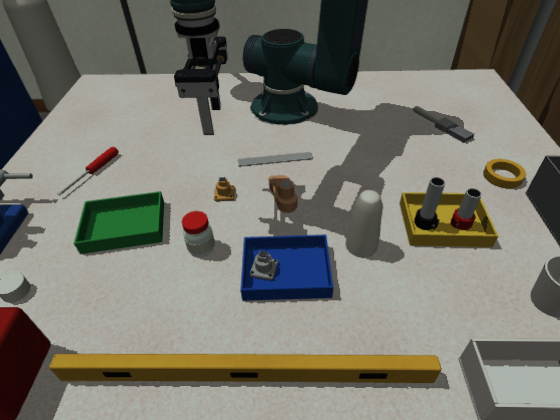

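```bash
python3 -m handwheel '{"delta_pos": [[0,0,25],[0,0,35],[0,0,40],[0,0,40],[0,0,25],[0,0,15],[0,0,11],[0,0,0]], "rotation": [[0,0,0],[0,0,0],[0,0,0],[0,0,0],[0,0,0],[0,0,0],[0,0,0],[0,0,0]], "claw": [-1,-1,-1,-1,-1,-1,-1,-1]}'
python3 -m handwheel '{"delta_pos": [[0,0,0],[0,0,0],[0,0,0],[0,0,0],[0,0,0],[0,0,0],[0,0,0],[0,0,-15]], "rotation": [[0,0,0],[0,0,0],[0,0,0],[0,0,0],[0,0,0],[0,0,0],[0,0,0],[0,0,0]], "claw": [1,1,1,1,1,1,1,1]}'
```

```text
time: 25.1
tool_pos: [0.4207, -0.1385, 0.0137]
ee_rot: [-3.141, 0.001, 0.0]
wrist_force: [-0.6, -0.3, -0.1]
width: 0.0938
time: 26.1
tool_pos: [0.4193, -0.1381, 0.0281]
ee_rot: [-3.14, 0.003, 0.0]
wrist_force: [-0.7, -0.1, -1.1]
width: 0.0334
```

```bash
python3 -m handwheel '{"delta_pos": [[0,0,-30],[0,0,-40],[0,0,-36],[34,-28,0],[44,-36,0],[44,-36,0],[44,-36,0],[40,-34,0]], "rotation": [[0,0,0],[0,0,0],[0,0,0],[0,0,0],[0,0,0],[0,0,0],[0,0,0],[0,0,0]], "claw": [1,1,1,1,1,1,1,1]}'
python3 -m handwheel '{"delta_pos": [[22,-18,0],[0,0,15],[0,0,35],[0,0,33],[0,0,17],[0,0,8],[0,0,4],[0,0,0]], "rotation": [[0,0,0],[0,0,0],[0,0,0],[0,0,0],[0,0,0],[0,0,0],[0,0,0],[0,0,0]], "claw": [1,1,1,1,1,1,1,1]}'
python3 - <<'E'
from bench import robot
from h import *
print(robot.get_obs()["tool_pos"],robot.get_obs()["wrist_force"])
s=robot.snapshot("scene");cv2.imwrite(f"pics/o_scene.png",cv2.resize(s["color"][160:310,220:400,::-1],None,fx=4,fy=4))
E
```

```text
time: 27.1
tool_pos: [0.6281, 0.0327, 0.1358]
ee_rot: [3.141, -0.001, 0.0]
wrist_force: [-0.0, -1.1, -0.3]
width: 0.0331
time: 28.1
tool_pos: [0.6493, 0.0492, 0.024]
ee_rot: [-3.142, -0.002, -0.0]
wrist_force: [0.2, 0.3, -1.8]
width: 0.0333
[0.64925635 0.04920052 0.02404833] [ 0.22049686  0.30042815 -1.76678225]
```

View pics/o_scene.png

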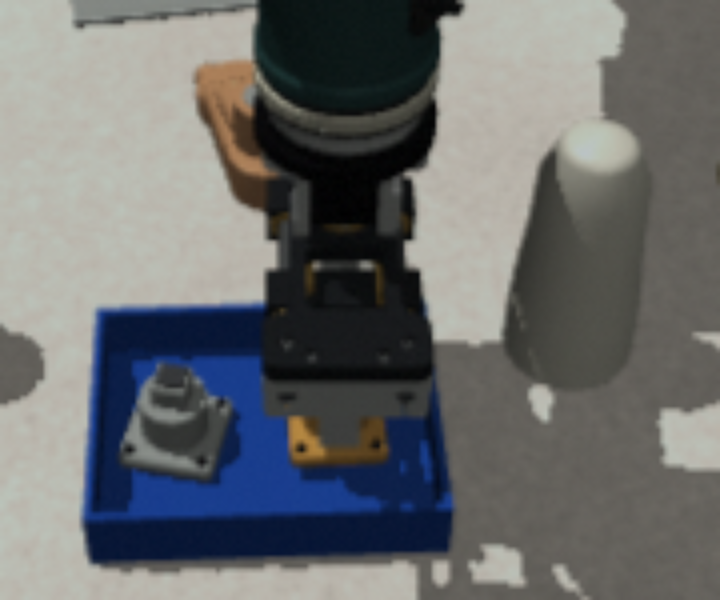

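```bash
python3 -m handwheel '{"delta_pos": [[0,0,2],[0,0,2],[0,0,1],[0,0,0],[0,0,0],[0,0,0],[0,0,0],[0,0,0]], "rotation": [[0,0,0],[0,0,0],[0,0,0],[0,0,0],[0,0,0],[0,0,0],[0,0,0],[0,0,0]], "claw": [1,1,1,1,1,-0.2,-0.2,-0.2]}'
python3 -m handwheel '{"delta_pos": [[0,0,0],[0,0,-20],[0,0,-40],[0,0,-50],[0,0,-50],[0,0,-27],[-30,0,0],[-30,0,0]], "rotation": [[0,0,0],[0,0,0],[0,0,0],[0,0,0],[0,0,0],[0,0,0],[0,0,0],[0,0,0]], "claw": [-0.2,-0.2,-0.2,-0.2,-0.2,-0.2,-1,-1]}'
```

```text
time: 29.15
tool_pos: [0.6488, 0.0493, 0.0181]
ee_rot: [-3.142, -0.0, -0.0]
wrist_force: [-0.2, 0.6, 0.4]
width: 0.0562
time: 30.15
tool_pos: [0.5885, 0.0492, 0.2074]
ee_rot: [-3.142, -0.003, -0.0]
wrist_force: [-0.0, 0.7, 0.6]
width: 0.0729
```

```bash
python3 -m handwheel '{"delta_pos": [[-40,11,0],[-45,12,0],[-40,10,0],[-10,3,0],[0,0,0],[0,0,0],[0,0,0],[0,0,0]], "rotation": [[0,0,0],[0,0,0],[0,0,0],[0,0,0],[0,0,0],[0,0,0],[0,0,0],[0,0,0]], "claw": [-1,-1,-1,-1,-1,-1,-1,-1]}'
python3 - <<'E'
from bench import robot
from h import *
s=robot.snapshot("wrist");cv2.imwrite(f"pics/p_wrist.png",s["color"][:,:,::-1])
print(robot.get_obs()["tool_pos"],robot.get_obs()["ee_rot"],proj(s,[.4535,.0135,.062]))
hsv=cv2.cvtColor(s["color"],cv2.COLOR_RGB2HSV)
E
```

```text
time: 31.15
tool_pos: [0.4541, 0.0134, 0.2046]
ee_rot: [-3.141, 0.001, 0.0]
wrist_force: [-0.4, -0.4, -0.5]
width: 0.094
[0.45398737 0.01339556 0.20463202] [-3.14141996e+00  7.68206312e-04  2.99474127e-04] [[278.10654992 197.28242988]]
```

View pics/p_wrist.png

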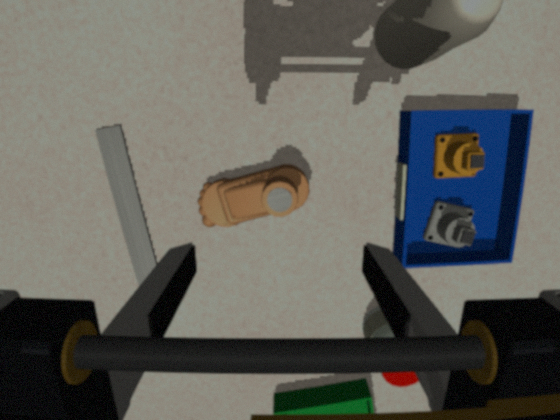

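Run:
```python
from h import *
im=cv2.imread("pics/p_wrist.png")[150:240,185:325]
hsv=cv2.cvtColor(im,cv2.COLOR_BGR2HSV)
m=((hsv[...,1]>75)&(hsv[...,0]<20)&(hsv[...,2]>50)).astype(np.uint8)
m=cv2.morphologyEx(m,cv2.MORPH_CLOSE,np.ones((9,9)))
c=max(cv2.findContours(m,0,2)[0],key=cv2.contourArea)
print(cv2.contourArea(c),cv2.minAreaRect(c),cv2.fitEllipse(c),cv2.boundingRect(c))
vx,vy,_,_=cv2.fitLine(np.argwhere(m)[:,::-1].astype(np.float32),2,0,.01,.01).ravel();print(np.arctan2(-vy,vx))
```

```text
4741.5 ((68.42494201660156, 46.67296600341797), (50.458614349365234, 112.50129699707031), 77.07400512695312) ((68.3639144897461, 45.77142333984375), (50.772212982177734, 127.55829620361328), 77.67400360107422) (13, 14, 111, 63)
0.26797107
```

```bash
python3 -m handwheel '{"delta_pos": [[0,0,20],[0,0,35],[0,0,40],[0,0,35],[0,0,25],[0,0,15],[0,0,0],[0,0,0]], "rotation": [[0,0,-0.12],[0,0,-0.12],[0,0,0],[0,0,0],[0,0,0],[0,0,0],[0,0,0],[0,0,0]], "claw": [-1,-1,-1,-1,-1,-1,-1,-1]}'
python3 -m handwheel '{"delta_pos": [[0,0,0],[0,0,0],[0,0,0],[0,0,0],[0,0,0],[0,0,0],[0,0,-5],[0,0,-15]], "rotation": [[0,0,0],[0,0,0],[0,0,0],[0,0,0],[0,0,0],[0,0,0],[0,0,0],[0,0,0]], "claw": [1,1,1,1,1,1,1,1]}'
python3 - <<'E'
from bench import robot
from h import *
s=robot.snapshot("scene");cv2.imwrite(f"pics/q_scene.png",cv2.resize(s["color"][110:230,220:350,::-1],None,fx=4,fy=4))
E
```

```text
time: 32.2
tool_pos: [0.4547, 0.0132, 0.0361]
ee_rot: [3.141, -0.002, 0.24]
wrist_force: [0.4, 1.4, 0.2]
width: 0.0941
time: 33.2
tool_pos: [0.4529, 0.0135, 0.0542]
ee_rot: [-3.14, 0.002, 0.24]
wrist_force: [-0.6, 0.4, -2.9]
width: 0.0361
```

View pics/q_scene.png

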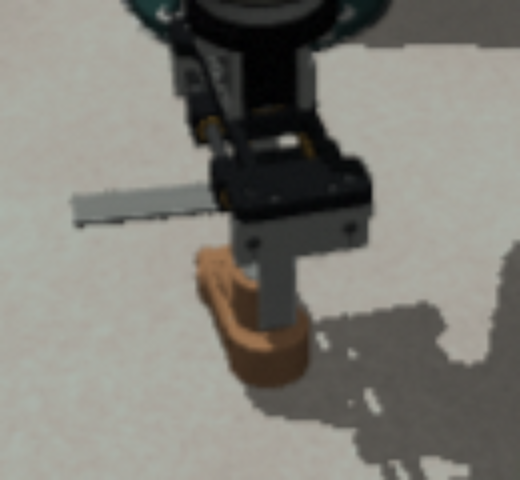

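```bash
python3 -m handwheel '{"delta_pos": [[0,0,-30],[0,0,-40],[0,0,-30],[8,35,0],[10,50,0],[10,50,0],[10,50,0],[10,50,0]], "rotation": [[0,0,0.12],[0,0,0.12],[0,0,0],[0,0,0],[0,0,0],[0,0,0],[0,0,0],[0,0,0]], "claw": [1,1,1,1,1,1,1,1]}'
python3 -m handwheel '{"delta_pos": [[10,50,0],[10,50,0],[8,40,0],[3,19,0],[0,0,0],[0,0,0],[0,0,0],[0,0,0]], "rotation": [[0,0,0],[0,0,0],[0,0,0],[0,0,0],[0,0,0.1],[0,0,0.14],[0,0,0.15],[0,0,0.15]], "claw": [1,1,1,1,1,1,1,1]}'
python3 -m handwheel '{"delta_pos": [[0,0,0],[0,0,0],[0,0,0],[0,0,0],[0,0,0],[0,0,0],[0,0,0],[0,0,0]], "rotation": [[0,0,0.15],[0,0,0.15],[0,0,0.15],[0,0,0.15],[0,0,0.13],[0,0,0.1],[0,0,0],[0,0,0]], "claw": [1,1,1,1,1,1,1,1]}'
python3 - <<'E'
from bench import robot
from h import *
print(robot.get_obs()["tool_pos"],robot.get_obs()["wrist_force"])
for n in ["scene","wrist","top"]:
  s=robot.snapshot(n);cv2.imwrite(f"pics/r_{n}.png",s["color"][:,:,::-1])
E
```

```text
time: 34.25
tool_pos: [0.5018, -0.2232, 0.1544]
ee_rot: [-3.141, -0.0, -0.0]
wrist_force: [0.6, 0.4, -2.9]
width: 0.0357
time: 35.25
tool_pos: [0.5326, -0.3806, 0.1539]
ee_rot: [-3.141, 0.001, -0.545]
wrist_force: [-0.6, 0.1, -2.2]
width: 0.0357
time: 36.25
tool_pos: [0.5326, -0.3806, 0.1544]
ee_rot: [3.141, 0.001, -1.369]
wrist_force: [-0.5, -0.5, -2.6]
width: 0.0362
[ 0.53257864 -0.38062871  0.15440327] [-0.4815487  -0.4512589  -2.59752205]
```

View pics/r_scene.png

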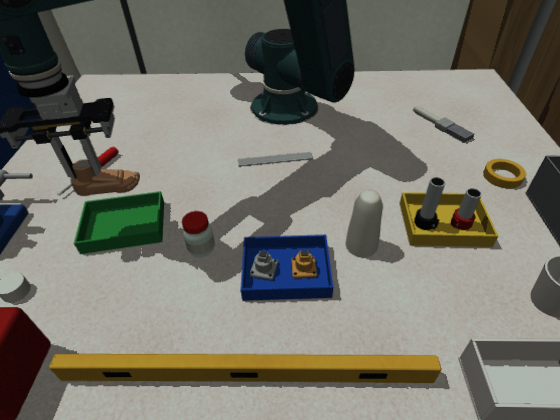

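View pics/r_wrist.png

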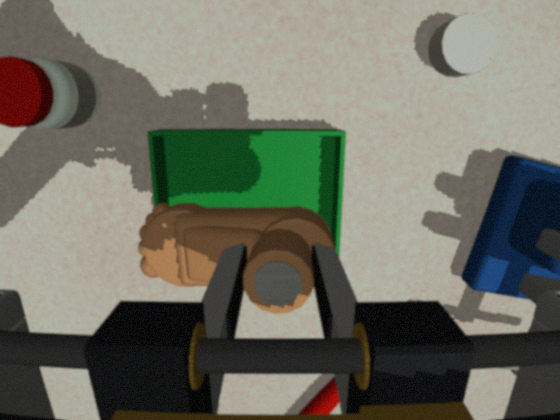

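View pics/r_top.png

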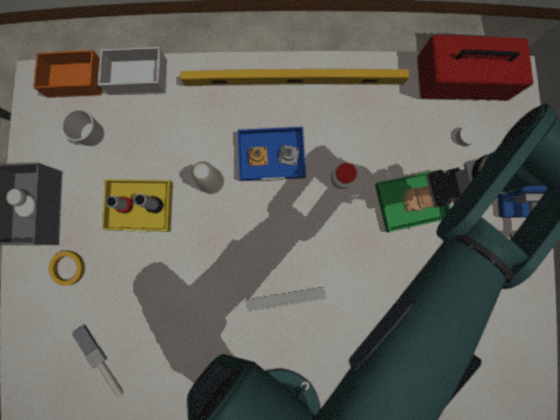

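Run:
```python
from bench import robot
from h import *
s=robot.snapshot("wrist")
a=plane(s,[(149,131),(345,130)],.035)[:,:2];print(a,np.linalg.norm(a[0]-a[1]))
y=(a[0]-a[1]);y/=np.linalg.norm(y);x=np.array([y[1],-y[0]])
print("yaw",np.arctan2(x[1],x[0]),"center",a.mean(0)-x*.065, "foot",a.mean(0)-x*.065-y*.0315)
```

```text
[[ 0.57366207 -0.25810195]
 [ 0.60743416 -0.42276855]] 0.16809414884885687
yaw 0.2022885697958448 center [ 0.5268735  -0.35349452] foot [ 0.53320223 -0.38435221]
```

```bash
python3 -m handwheel '{"delta_pos": [[2,0,20],[0,0,30],[0,0,25],[0,0,15],[0,0,10],[0,0,7],[0,0,3],[0,0,0]], "rotation": [[0,0,0],[0,0,0],[0,0,0],[0,0,0],[0,0,0],[0,0,0],[0,0,0],[0,0,0]], "claw": [1,1,1,1,1,1,1,1]}'
python3 -m handwheel '{"delta_pos": [[0,0,2],[0,0,2],[0,0,1],[0,0,0.5],[0,0,0],[0,0,0],[0,0,0],[0,0,0]], "rotation": [[0,0,0],[0,0,0],[0,0,0],[0,0,0],[0,0,0],[0,0,0],[0,0,0],[0,0,0]], "claw": [1,1,1,1,1,1,1,1]}'
python3 - <<'E'
from bench import robot
from h import *
print(robot.get_obs()["tool_pos"],robot.get_obs()["wrist_force"])
s=robot.snapshot("scene");cv2.imwrite(f"pics/t_scene.png",cv2.resize(s["color"][130:270,50:230,::-1],None,fx=4,fy=4))
E
```

```text
time: 37.45
tool_pos: [0.5333, -0.3829, 0.0455]
ee_rot: [-3.141, -0.001, -1.37]
wrist_force: [-0.0, 0.6, -1.9]
width: 0.0358
time: 38.45
tool_pos: [0.5343, -0.3842, 0.0431]
ee_rot: [-3.138, -0.004, -1.37]
wrist_force: [-0.8, -0.6, 7.9]
width: 0.0357
[ 0.53427305 -0.38419477  0.04307239] [-0.84641568 -0.62838036  7.88349089]
```

View pics/t_scene.png

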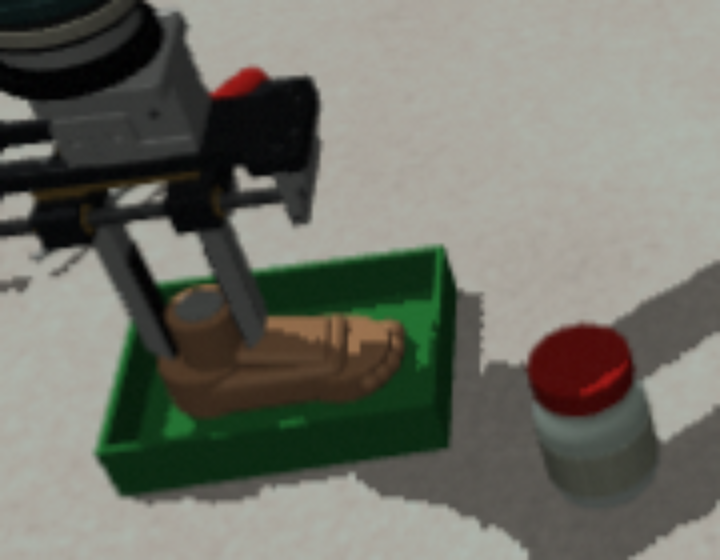

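```bash
python3 -m handwheel '{"delta_pos": [[0,0,0],[0,0,0],[0,0,0],[0,0,0],[0,0,-10],[0,0,-30],[0,0,-50],[0,0,-50]], "rotation": [[0,0,0],[0,0,0],[0,0,0],[0,0,0],[0,0,0],[0,0,0],[0,0,0],[0,0,0]], "claw": [-0.2,-0.2,-0.2,-0.2,-0.2,-0.2,-0.2,-0.2]}'
python3 -m handwheel '{"delta_pos": [[0,50,-20],[0,55,0],[0,55,0],[0,40,0],[0,0,0],[0,0,0],[0,0,0],[0,0,0]], "rotation": [[0,0,0],[0,0,0],[0,0,0],[0,0,0],[0,0,0],[0,0,0],[0,0,0],[0,0,0]], "claw": [-0.2,-0.2,-0.2,-0.2,-0.2,-0.2,-0.2,-0.2]}'
python3 - <<'E'
from bench import robot
from h import *
np.set_printoptions(precision=4,suppress=True)
s=robot.snapshot("scene");I=s["color"][:,:,::-1]
cv2.imwrite("pics/u1.png",cv2.resize(I[130:310,70:310],None,fx=3.3,fy=3.3))
cv2.imwrite("pics/u2.png",cv2.resize(I[130:310,310:510],None,fx=3.3,fy=3.3))
s=robot.snapshot("top");cv2.imwrite("pics/u3.png",s["color"][:,:,::-1])
E
```

```text
time: 39.5
tool_pos: [0.5328, -0.3823, 0.1809]
ee_rot: [3.141, 0.001, -1.37]
wrist_force: [0.7, -0.0, 0.1]
width: 0.0562
time: 40.5
tool_pos: [0.338, -0.4222, 0.1992]
ee_rot: [-3.142, 0.001, -1.368]
wrist_force: [0.1, 1.7, -0.4]
width: 0.0568
```

View pics/u1.png

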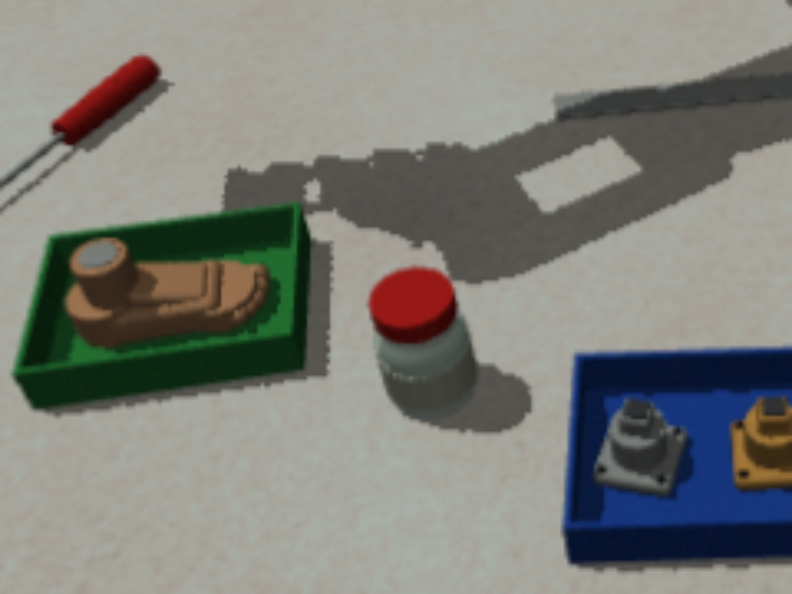

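View pics/u2.png

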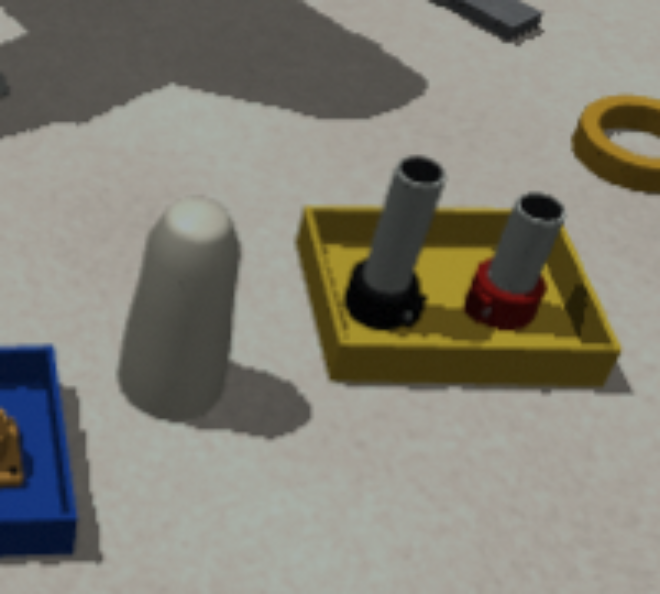

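View pics/u3.png

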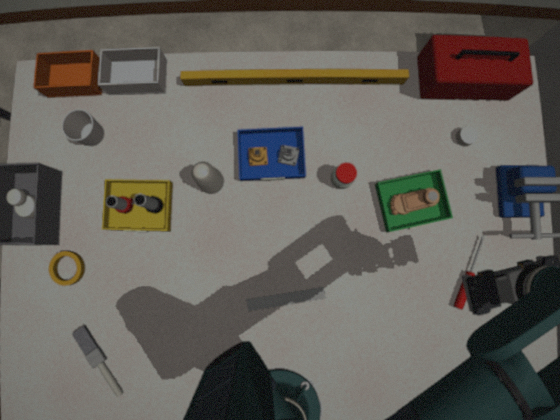

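The pictures show all five parts upright in their trays: the foot post at (100,254) and the adapters at (640,440) and (770,440) in the u1 crop, and the pylons at (385,300) and (505,300) in u2. The cast and glue pot are at the same pixels as at the start.

```bash
python3 -c "
from bench import robot
print(robot.close_job(), robot.get_obs()['time'])"
```

```text
the job is handed in; nothing more can be done
the job is handed in; nothing more can be done
```

All five parts are in their trays and the job was handed in at about 41 s of the allowed 144 s. I worked in the order given: both pylons to the yellow tray, both adapters to the blue tray, then the foot, turned lengthwise, to the green tray.

- **Final check:** the last scene and top pictures show every part standing upright on its tray floor and the foot sole down. The cast and glue pot are at the same pixels as at the start. The gripper was empty and clear of everything, about 0.2 m above the bench.
- **One thing that disagreed:** while I lowered the long pylon, a 43 N wrist reading appeared about 9 mm above the expected floor contact. The pylon had probably slipped or leaned slightly in the grip. I eased off before releasing, and later pictures show it upright on the floor. The highest wrist force I saw was that 43 N, below the 120 N limit, though forces were only read at the end of each move.

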